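# Pen a branched copper tube in the brazing fixture

### The job

On the brazing fixture, roll the copper tube over along the deck, without lifting it off, until it lies against the two fence posts with its branch stub lying through the slot between them. Then pull the black knob of the lock plunger up, slide the grey section one hole towards the tube and let the pin go fully down into that next hole. Finish while holding: keep the knob gripped in the fingers with the pin fully home; leave the can, wrench, coupling and pipe cutter where they are.

Things in the scene. Friction and masses are not known exactly. Their poses are not given: they have to be found in the camera images.
- fixture: aluminium brazing fixture, fixed. Origin on the bench surface; x axis points across the deck to the fence (away from the robot), y along the fence (to the robot's left), z up. Deck: flat plate, top at z 10 mm, x -95 to 95, y -100 to 250. An end block 60 x 12 x 34 mm stands on it at x 26, y -86; a steel rail lies along y from 109 to 235 at x 26, 30 wide, top at z 46.
- slot (a point): middle of the fence's slot, at deck height, in the plane of the fence's near faces (fixture x 40, y -5). The fence is two posts, each 32 wide along y, 14 thick and 20 mm high; the slot between them is 50 mm wide.
- tube: loose copper tube, 28 mm diameter, 120 mm long, about 0.16 kg; origin on its axis at mid length, y along it. A branch stub at mid length points along its own -x. Starts on the deck 45 to 60 mm short of its final place, roughly parallel to the fence, stub towards the robot and drooping 10 degrees until its end rests on the deck. Against the posts its axis is at fixture x 26, z 24 mm.
- stub_tip (a point): centre of the free end of the tube's 12 mm thick stub, 45 mm from the tube's axis. Rolling the tube towards the fence by about half a turn (200 degrees, 49 mm of travel) takes the stub over the top until it droops on the fence side.
- section (a joint): position of the grey sliding section on the rail, m: 0 = at the hole it starts in, growing towards the tube (fixture -y), 0.040 = at the next hole; limits -0.003 and 0.048. A sleeve 44 long, 50 wide, top 56 mm above the bench, with two low side arms and an upright end pad whose face is 68 mm ahead of the pin. Friction 3 N. It carries the plunger: moving the raised knob sideways slides it.
- plunger (a joint): height of the lock plunger, m: 0 = pin fully down in a hole, 0.018 = fully up. A spring pushes it down, 5 N at 0 and 8.6 N at the top. The 10 mm round-ended pin reaches 12 mm into the rail's 12 mm holes: clear of them above 0.013, it rests on the rail at 0.012 when not over a hole.
- knob (a point): middle of the plunger's black knob, upright and round, 28 mm diameter, 27 mm high: from 14 mm below to 13 mm above this point, which is 91 mm above the bench when the pin is home. Under it is a steel neck of 22 mm diameter on the sleeve.
- next_hole (a point): mouth of the hole the pin must go into, in the rail's top, 46 mm above the bench, 40 mm from the first hole on the tube side
- can: bystander: upright can, 66 mm diameter, 110 mm high, origin under its centre
- wrench: bystander: steel wrench lying beyond the fixture; origin under it
- coupling: bystander: copper reducing coupling standing on end, 40 mm diameter, 45 mm high, origin under its centre
- cutter: bystander: dark pipe cutter, 100 by 30 by 34 mm, lying, origin under its body
Things that resemble listed ones, but are neither listed nor needed, are in the scene too. There is more than one size of the tube; the job needs the smallest.

How it is judged:
By the outcome, as a careful person would: the job done as asked, in the order asked, and still so for the second after the job is handed in, while the arm keeps its last pose, push and grip.
It also fails if it takes over 51 s, if anything falls off the work surface, if the arm or the gripper's body presses on something with over 40 N, if the wrist force passes 120 N, or if a joint passes its speed limit or range.

### The arm

A 6-joint arm with a two-finger parallel gripper is mounted at the origin on the work surface. World frame = base frame: x ahead of the robot, y to its left, z up, the work surface at z = 0. Lengths are in m, angles in rad, forces in N, time in s.
With the tool pointing down it reaches from about 0.4 to 0.825 m from the base axis. Payload 7 kg.
Tool frame: the origin (TCP) lies midway between the tips of the shut fingers; the grasp point (between the pads) lies 19 mm behind it (bot.tcp_to_grasp is the distance from the TCP to the grasp point, in m); z points along the fingers, y is the line along which they close (so a half turn about z gives the same grasp; the last joint's range is limited). The gripper opens to 85 mm and grips with 20 to 120 N. Pads are 22 mm wide; open, the fingers measure 114 mm over their backs; the gripper's body (76 mm by 85 mm) begins 54 mm behind the grasp point. The pads swing forward as they close: fully open they stand 13 mm farther back than shut.
Start: joints at [-0.864, 0.359, 0.012, 0, -1.224, -0.288], TCP at [0.274, -0.617, 0.231] pointing down, gripper open.
Joint ranges: [-3.07, 3.07], [-1.43, 2.12], [-1.02, 1.25], [-3.03, 1.67], [-3.05, -0], [-3.03, 3.03]. Speed limits (rad/s): [2.39, 2.39, 3.01, 3.14, 3.14, 3.14].

### API

Orientations are given as a 3x3 rotation matrix whose columns are the frame's x, y, z axes.
In Python, from station import readout, cams, order, spotter, bot gives the robot as it stands. The module is installed in compiled form; this text tells all that it offers.
- The arm moves only by the shell command python3 -m jog 'ROWS' [FORCE]. ROWS is JSON, a list of rows, each an object of numbers: "ax", "ay", "az": the turn, a rotation vector about the tool's x, y, z in degrees; "x", "y", "z": the shift along the tool's x, y, z in cm; "fingers": the finger opening in cm, from 0 to 8.54. A call has 1 to 12 rows; each row is the pose to reach, as a shift and turn from the pose commanded when the call began, along the tool's axes at that moment; what a row does not reach only later rows make up. A row lasts 1/8 s, in which the tool goes at most 62.5 mm and 10.7 degrees, less where a joint would pass 70% of its speed; a pose out of reach is approached as far as the arm can. A call with a gripper value outside its range is refused whole. The fingers move at their own pace and stop on an object; FORCE is the grip in N (left out, the last holds). Time passes only in rows, so rows that repeat a pose let the fingers close. It gives the time, the measured TCP pose, the force, the opening and the grip force at its end, in the units of the state.
- readout.get_obs(): the state, without advancing time (a new reading comes with each control period).
- cams.grab_frame(name): name is "scene" or "top" or "wrist"; returns the picture (384x512x3 uint8, blue, green, red); there is no depth.
- cams.camera_info(name): a dict with "fx", "fy", "cx", "cy" (pixels), "distortion" ([k1, k2, p1, p2, k3] as OpenCV has them; the pictures are not rectified), "R" (3x3) and "t" (3): a world point X has camera coordinates R X + t; the wrist camera has in their place "mount" (4x4, takes a point from camera to tool coordinates, whose origin is the TCP and whose axes are the flange's). Camera axes: x right, y down, z forward; pixel columns grow to the right and rows downward; lengths in m; the calibration is good to about 2 mm. A picture is of the moment at which its call begins: read the wrist's pose just before it. camera_info takes no time and is no camera call.
- order.close_job(): hands the job in; it is judged then, once.
Trained networks look in the newest picture that a camera, given by its name, has taken for a name from the list of things; names that differ only in an ending like _2 or _b are one class to them, and where a whole thing is asked for, a point or a joint stands for the part that bears it (a point fixed in the world has none). Each returns a list of dicts, best first, with "score" (0 to 1); they miss things now and then, are a little off and sometimes report something else, mostly with a low value. They report only what shows in the picture. A call takes as long as a camera call. They do not tell look-alikes from the thing itself.
- spotter.spot_in(camera, query): "at" ([x, y, z] in m, in world coordinates, good to about 4 mm: the middle of the surface that is visible of it).
- spotter.cut_out(camera, query): "region" (384x512 bool, what is visible of it).
The state is a dict: "t": time; "joint_pos": joint angles; "qd": joint speeds; "joint_torque": joint torques, N m; "ee_pos": TCP position; "ee_rot": TCP orientation; "wrist_force": force on the tool from outside, world axes, zero at the start; "ft_torque": the same for the moment, N m; "opening": finger opening in m; "gripper_force": force on a finger pad.
Only numpy, scipy, OpenCV 4.12 (cv2) and the standard library are available. Lean on these libraries where they do the work, as an engineer would, in place of code of your own. Each camera call takes 0.05 s, during which the arm holds its last target. There are 200 camera calls.

## Working session

There is one attempt and no reset: what is moved stays moved. The work goes in short steps, Python scripts to look and compute and a shell command to move; the robot and the scene stay as the last step left them, time stands still between calls to the robot, and variables do not carry over. Pictures are saved under pics/ and viewed, at most 12 in all, crops included, and the job is handed in when it is done.

```bash
mkdir -p pics
cat > h.py <<'E'
import numpy as np, cv2
from station import readout, cams, order, spotter, bot
np.set_printoptions(precision=4, suppress=True)
def pose():
    o=readout.get_obs(); return np.array(o["ee_pos"]),np.array(o["ee_rot"]),o
def cam(name,p=None,R=None):
    c=cams.camera_info(name); K=np.array([[c["fx"],0,c["cx"]],[0,c["fy"],c["cy"]],[0,0,1.]]); d=np.array(c["distortion"],float)
    if "mount" in c:
        T=np.eye(4);T[:3,:3]=R;T[:3,3]=p; M=np.linalg.inv(T@np.array(c["mount"])); return K,d,M[:3,:3],M[:3,3]
    return K,d,np.array(c["R"]),np.array(c["t"])
def ray(C,uv,z):
    K,d,R,t=C; n=cv2.undistortPoints(np.array(uv,float).reshape(-1,1,2),K,d).reshape(-1,2)
    D=np.c_[n,np.ones(len(n))]@R; o=-R.T@t; return o+D*((z-o[2])/D[:,2])[:,None]
def proj(C,X):
    K,d,R,t=C; return cv2.projectPoints(np.array(X,float).reshape(-1,1,3),cv2.Rodrigues(R)[0],t,K,d)[0].reshape(-1,2)
E
python3 - <<'E'
from h import *
p,R,o=pose(); print(p,R,o["opening"],o["wrist_force"])
for n in ("scene","top"):
    im=cams.grab_frame(n); cv2.imwrite(f"pics/{n}0.png",im)
    for q in ("tube","stub_tip","knob","section","fixture","slot","can","coupling","cutter","wrench"):
        try: print(n,q,[(np.round(a["at"],3),round(a["score"],2)) for a in spotter.spot_in(n,q)])
        except Exception as e: print(n,q,e)
    C=cam(n); print(-C[2].T@C[3])
E
```

```text
[ 0.2743 -0.6162  0.2304] [[-0.9136 -0.4066 -0.0008]
 [-0.4066  0.9136  0.0015]
 [ 0.0002  0.0017 -1.    ]] 0.08562558049510123 [ 0.8073 -1.2675  0.1093]
scene tube [(array([ 0.286, -0.178,  0.029]), 0.88), (array([ 0.773, -0.299,  0.034]), 0.85), (array([ 0.503, -0.073,  0.034]), 0.69)]
scene stub_tip [(array([ 0.772, -0.295,  0.033]), 0.91), (array([ 0.283, -0.179,  0.03 ]), 0.77)]
scene knob [(array([0.608, 0.076, 0.097]), 0.42)]
scene section [(array([0.608, 0.074, 0.061]), 0.9), (array([ 0.501, -0.074,  0.036]), 0.16)]
scene fixture [(array([0.568, 0.042, 0.011]), 0.76)]
scene slot [(array([0.572, 0.041, 0.013]), 0.84)]
scene can [(array([ 0.617, -0.359,  0.071]), 0.73), (array([0.572, 0.039, 0.006]), 0.39)]
scene coupling [(array([0.474, 0.453, 0.028]), 0.72)]
scene cutter [(array([ 0.421, -0.374,  0.022]), 0.79), (array([ 0.503, -0.074,  0.036]), 0.69)]
scene wrench [(array([ 0.763, -0.135,  0.005]), 0.82)]
[1.1753 0.9038 0.9357]
top tube [(array([ 0.497, -0.078,  0.03 ]), 0.78), (array([ 0.758, -0.311,  0.037]), 0.6), (array([ 0.276, -0.196,  0.034]), 0.57)]
top stub_tip [(array([ 0.758, -0.312,  0.038]), 0.87), (array([ 0.273, -0.193,  0.036]), 0.63), (array([ 0.496, -0.081,  0.035]), 0.6)]
top knob []
top section [(array([0.592, 0.059, 0.057]), 0.74)]
top fixture [(array([0.556, 0.002, 0.012]), 0.92), (array([ 0.602, -0.37 ,  0.11 ]), 0.55)]
top slot [(array([0.553, 0.006, 0.01 ]), 0.97)]
top can []
top coupling [(array([0.47 , 0.442, 0.022]), 0.58)]
top cutter [(array([ 0.405, -0.379,  0.024]), 0.54)]
top wrench [(array([ 0.758, -0.141,  0.007]), 0.77)]
[0.4659 0.0166 1.2517]
```

Run:
```python
import cv2,numpy as np
a=cv2.imread("pics/top0.png");b=cv2.imread("pics/scene0.png")
cv2.imwrite("pics/top_v.png",cv2.resize(a,(800,600),interpolation=cv2.INTER_CUBIC))
cv2.imwrite("pics/scene_v.png",cv2.resize(b,(800,600),interpolation=cv2.INTER_CUBIC))
```

```text
(no output)
```

View pics/top_v.png

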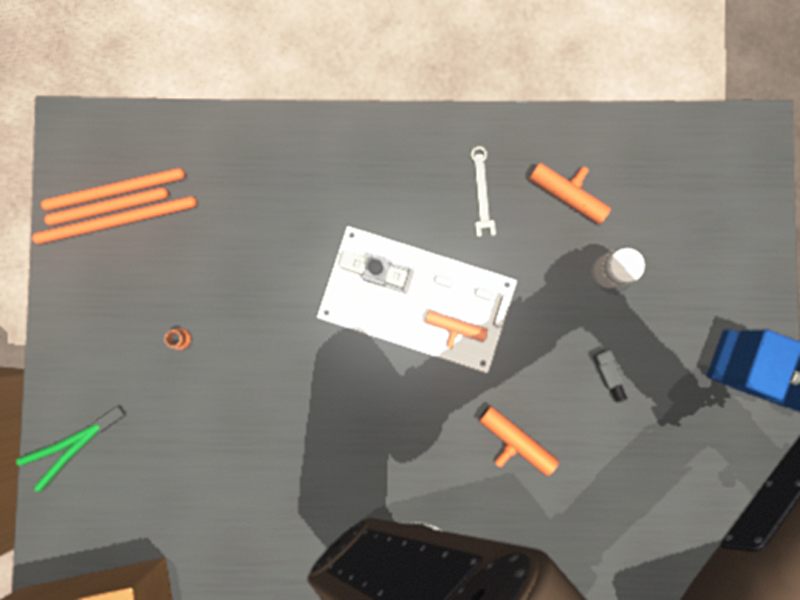

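View pics/scene_v.png

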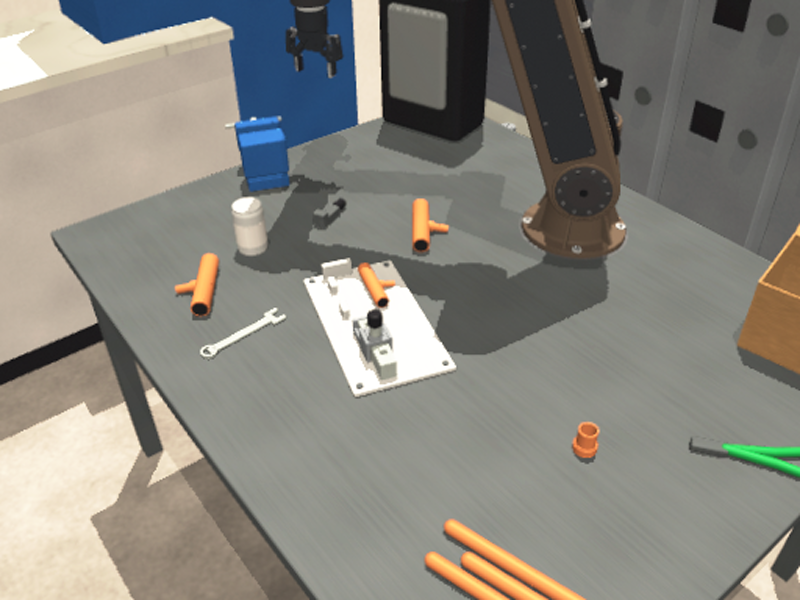

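The three brass-coloured tees in the top view (800x600) are at (457,328) on the deck, (570,192) and (518,440), the last two loose on the bench. The deck one should be the 120 mm one, so I'll check their lengths and fit the fixture pose.

```bash
cat > m.py <<'E'
from h import *
def deckfit(n):
    im=cams.grab_frame(n); C=cam(n); r=spotter.cut_out(n,"fixture")[0]["region"].astype(np.uint8)
    c=max(cv2.findContours(cv2.morphologyEx(r,cv2.MORPH_CLOSE,np.ones((9,9))),0,1)[0],key=cv2.contourArea)
    P=ray(C,c.reshape(-1,2),0.01)[:,:2]
    return im,cv2.minAreaRect(P.astype(np.float32)*1000)
if __name__=="__main__":
    for n in("top","scene"):
        im,q=deckfit(n); print(n,q)
        C=cam(n)
        for a in spotter.cut_out(n,"tube"):
            ys,xs=np.nonzero(a["region"]); P=ray(C,np.c_[xs,ys],0.027)[:,:2]
            print(n,round(a["score"],2),len(xs),xs.mean(),ys.mean(),cv2.minAreaRect((P*1000).astype(np.float32)))
        for a in spotter.cut_out(n,"section")[:1]:
            ys,xs=np.nonzero(a["region"]); print("section",xs.min(),xs.max(),ys.min(),ys.max())
    im=cv2.imread("pics/top0.png")[135:245,195:345]; a=cv2.resize(im,(800,587),interpolation=cv2.INTER_CUBIC); cv2.imwrite("pics/crop1.png",a)
E
python3 m.py
```

```text
top ((552.74267578125, -10.378997802734375), (348.76165771484375, 191.04505920410156), 72.43171691894531)
top 0.84 464 291.4094827586207 208.97844827586206 ((485.9405822753906, -81.54727172851562), (123.26773071289062, 59.8588981628418), 71.80917358398438)
top 0.65 714 330.98039215686276 282.57282913165267 ((268.7935791015625, -191.68023681640625), (167.20065307617188, 72.18009185791016), 48.34563446044922)
top 0.65 786 364.88676844783714 122.68575063613231 ((773.21484375, -316.39324951171875), (166.84176635742188, 79.64498901367188), 57.89053726196289)
section 232 264 163 186
scene ((540.8140869140625, -27.924713134765625), (399.7914733886719, 193.6602325439453), 72.35991668701172)
scene 0.82 566 129.15017667844523 182.36749116607774 ((772.6572265625, -312.44482421875), (210.0228271484375, 78.76264190673828), 56.94585037231445)
scene 0.66 456 270.85087719298247 144.2434210526316 ((264.2542419433594, -190.75015258789062), (211.9336700439453, 79.52507781982422), 51.386940002441406)
scene 0.52 280 239.47142857142856 182.33214285714286 ((483.78814697265625, -82.50009155273438), (148.23541259765625, 50.46073532104492), 72.66007995605469)
scene 0.28 494 237.5242914979757 212.53846153846155 ((583.2506103515625, 34.51603317260742), (137.6731719970703, 65.58843994140625), 69.76219940185547)
section 226 251 198 231
```

View pics/crop1.png

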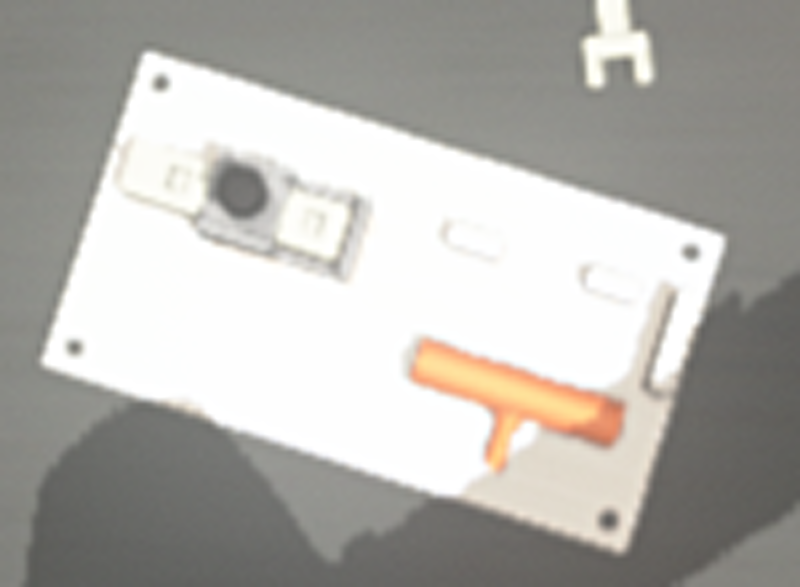

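The crop shows the deck tee at (515,395), stub towards the robot (500,465). Its measured length is 123 mm against about 167 mm for the other two, so this is the one. The fence posts are at (470,240) and (612,283), the end block at (670,340) and the knob at (240,190). Next I move above the fixture and refine with the wrist camera.

```bash
python3 -m jog '[{"x":-5,"y":4.2,"z":-4,"az":10,"fingers":5},{"x":-45.5,"y":41.7,"z":-7,"az":41.6,"fingers":5},{"x":-45.5,"y":41.7,"z":-7,"az":41.6,"fingers":5},{"x":-45.5,"y":41.7,"z":-7,"az":41.6,"fingers":5},{"x":-45.5,"y":41.7,"z":-7,"az":41.6,"fingers":5},{"x":-45.5,"y":41.7,"z":-7,"az":41.6,"fingers":5},{"x":-45.5,"y":41.7,"z":-7,"az":41.6,"fingers":5},{"x":-45.5,"y":41.7,"z":-7,"az":41.6,"fingers":5},{"x":-45.5,"y":41.7,"z":-7,"az":41.6,"fingers":5},{"x":-45.5,"y":41.7,"z":-7,"az":41.6,"fingers":5},{"x":-45.5,"y":41.7,"z":-7,"az":41.6,"fingers":5},{"x":-45.5,"y":41.7,"z":-7,"az":41.6,"fingers":5}]'
cat > w.py <<'E'
import sys
from h import *
p,R,o=pose(); print(p,R,o["opening"],o["wrist_force"],o["t"])
im=cams.grab_frame("wrist"); C=cam("wrist",p,R); cv2.imwrite("pics/w_%s.png"%sys.argv[1],cv2.resize(im,(800,600)))
c=np.array([552.7,-10.4])/1000; a=np.radians(-17.57); Rf=np.array([[np.cos(a),-np.sin(a)],[np.sin(a),np.cos(a)]]); of=c-Rf@[0,.075]
def fx(P): return (np.array(P)[...,:2]-of)@Rf*1000
for q in ("tube","stub_tip","knob","section","slot"):
    for s in spotter.spot_in("wrist",q): print(q,np.round(s["at"],4),round(s["score"],2),"fix",fx(s["at"]))
print("cam at",-C[2].T@C[3])
E
python3 w.py 1
```

```text
[ 0.2745 -0.6167  0.2313] [[-0.9136 -0.4067 -0.    ]
 [-0.4067  0.9136  0.    ]
 [ 0.      0.     -1.    ]] 0.08561988686201634 [0.846  0.0804 0.8947] 1.5
tube [ 0.247  -0.2671  0.0234] 0.77 fix [-213.9485 -262.0065]
stub_tip [ 0.244  -0.267   0.0158] 0.83 fix [-216.8388 -262.8168]
slot [ 0.4186 -0.39    0.006 ] 0.74 fix [ -13.2539 -327.3721]
cam at [ 0.2075 -0.6462  0.3735]invalid input at $[0]: expected keys ax, ay, az, x, y, z, fingers
```

View pics/w_1.png

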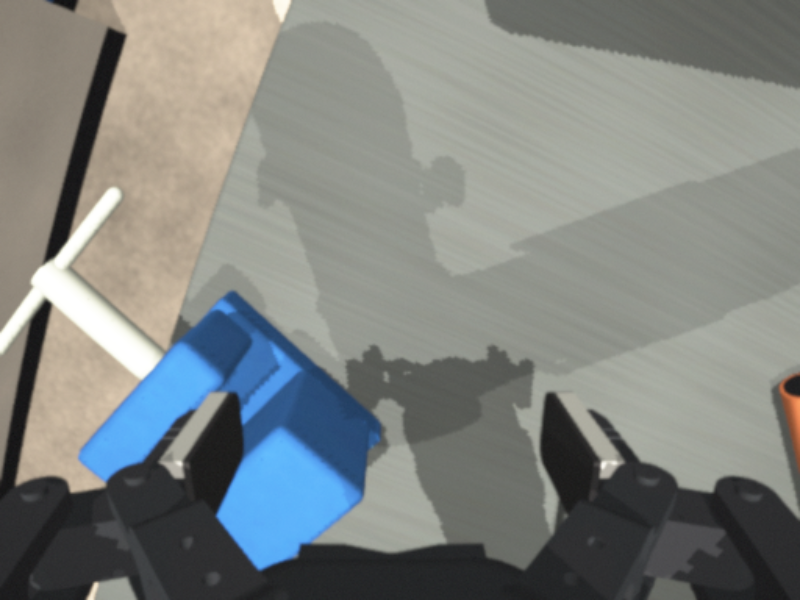

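The call was refused because every key is required, so nothing moved; the picture only shows the bench by the vise. The camera looks along tool +x, so I'll place the TCP on the fence side of the tube.

```bash
python3 -m jog '[{"ax":0,"ay":0,"az":10,"x":-4,"y":3,"z":-3,"fingers":5},{"ax":0,"ay":0,"az":41.6,"x":-50.8,"y":37.4,"z":-6,"fingers":5},{"ax":0,"ay":0,"az":41.6,"x":-50.8,"y":37.4,"z":-6,"fingers":5},{"ax":0,"ay":0,"az":41.6,"x":-50.8,"y":37.4,"z":-6,"fingers":5},{"ax":0,"ay":0,"az":41.6,"x":-50.8,"y":37.4,"z":-6,"fingers":5},{"ax":0,"ay":0,"az":41.6,"x":-50.8,"y":37.4,"z":-6,"fingers":5},{"ax":0,"ay":0,"az":41.6,"x":-50.8,"y":37.4,"z":-6,"fingers":5},{"ax":0,"ay":0,"az":41.6,"x":-50.8,"y":37.4,"z":-6,"fingers":5},{"ax":0,"ay":0,"az":41.6,"x":-50.8,"y":37.4,"z":-6,"fingers":5},{"ax":0,"ay":0,"az":41.6,"x":-50.8,"y":37.4,"z":-6,"fingers":5},{"ax":0,"ay":0,"az":41.6,"x":-50.8,"y":37.4,"z":-6,"fingers":5},{"ax":0,"ay":0,"az":41.6,"x":-50.8,"y":37.4,"z":-6,"fingers":5}]' && python3 w.py 2
```

```text
t: 3.3
ee_pos: [0.5874, -0.0663, 0.291]
ee_rot: [[-0.954, 0.3, -0.0], [0.3, 0.954, 0.0], [0.0, -0.0, -1.0]]
wrist_force: [0.2, -0.6, -0.6]
opening: 0.0502
gripper_force: 0.0
[ 0.5874 -0.0663  0.291 ] [[-0.954   0.2997 -0.0003]
 [ 0.2997  0.954   0.    ]
 [ 0.0003 -0.0001 -1.    ]] 0.05018178978723535 [ 0.1954 -0.6445 -0.6415] 3.3
tube [ 0.493  -0.0787  0.0335] 0.89 fix [-36.2972  -8.1354]
tube [ 0.7068 -0.3545  0.0192] 0.5 fix [ 250.7848 -206.5291]
stub_tip [ 0.5017 -0.0849  0.034 ] 0.66 fix [-26.1314 -11.4199]
stub_tip [ 0.7038 -0.3549  0.0178] 0.66 fix [ 248.0455 -207.816 ]
knob [0.5963 0.0625 0.1015] 0.91 fix [ 19.5596 157.6607]
knob [ 0.439 -0.352  0.012] 0.67 fix [  -5.2767 -284.9867]
section [0.5939 0.0583 0.0599] 0.94 fix [ 18.5395 152.9321]
section [0.5487 0.0006 0.01  ] 0.74 fix [-7.134  84.2794]
slot [ 0.5499 -0.0027  0.0129] 0.67 fix [-4.9938 81.4955]
cam at [ 0.5176 -0.0445  0.4331]
```

View pics/w_2.png

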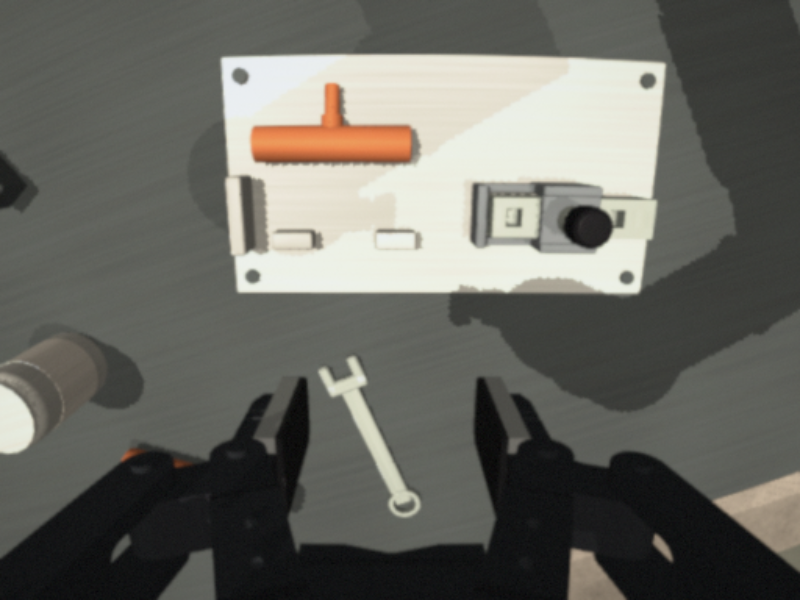

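The wrist picture (800x600) shows the tube at (332,143), stub up at (332,88), the posts at (295,240) and (396,240), the end block at (240,215) and the knob at (589,227). I'll fit the fixture, tube and knob from it.

```bash
cat > f.py <<'E'
import sys
from h import *
from scipy.optimize import least_squares
p,R,o=pose(); im=cams.grab_frame("wrist"); C=cam("wrist",p,R)
def mask(q,i=0):
    L=spotter.cut_out("wrist",q); return L
# deck corners + screw holes clicked (800 scale), refined
s=512/800
g=cv2.cvtColor(im,cv2.COLOR_BGR2GRAY)
cor=np.array([[222,58],[664,64],[641,292],[238,292]],np.float32)*s
cor=cv2.cornerSubPix(g,cor.reshape(-1,1,2).copy(),(5,5),(-1,-1),(3,50,.01)).reshape(-1,2)
F=np.array([[-95,-100],[-95,250],[95,250],[95,-100]])/1000
def w(q,P): c,n=np.cos(q[2]),np.sin(q[2]); return np.c_[P[:,0]*c-P[:,1]*n+q[0],P[:,0]*n+P[:,1]*c+q[1]]
def res(q): return (proj(C,np.c_[w(q,F),np.full(4,.01)])-cor).ravel()
S=least_squares(res,[.53,-.08,-.3]); q=S.x; print("wrist fixture",q,np.degrees(q[2]),"res px",S.fun)
def fix(P): c,n=np.cos(q[2]),np.sin(q[2]); return (np.array(P)[:,:2]-q[:2])@np.array([[c,-n],[n,c]])*1000
hsv=cv2.cvtColor(im,cv2.COLOR_BGR2HSV)
# tube: orange blob near
m=((hsv[...,0]<18)&(hsv[...,1]>120)).astype(np.uint8); m[int(200*s):]=0
body=cv2.morphologyEx(m,cv2.MORPH_OPEN,np.ones((17,17),np.uint8))
for nm,mm,z in(("body",body,.024),("all",m,.024)):
    c=max(cv2.findContours(mm,0,1)[0],key=cv2.contourArea).reshape(-1,2); P=fix(ray(C,c,z)); print(nm,cv2.minAreaRect(P.astype(np.float32)),P.min(0),P.max(0))
for a in spotter.cut_out("wrist","knob")[:1]:
    ys,xs=np.nonzero(a["region"]); k=ray(C,[[xs.mean(),ys.mean()]],.091); print("knob",k,fix(k),xs.mean()/s,ys.mean()/s,len(xs))
E
python3 f.py
```

```text
wrist fixture [ 0.5261 -0.0815 -0.3069] -17.586385716515043 res px [-0.7398 -0.7055  0.6231 -0.6999  0.603   1.0785 -0.3827  0.8265]
body ((-27.35888671875, -13.421512603759766), (119.80715942382812, 25.82941436767578), 89.5296859741211) [-40.6064 -73.4076] [-14.4379  46.3857]
all ((-42.59608459472656, -13.242538452148438), (121.97294616699219, 56.30641174316406), 89.51081085205078) [-70.7637 -74.4146] [-14.4093  47.5538]
knob [[0.6015 0.0681 0.091 ]] [[ 26.6455 165.4325]] 592.073275862069 226.17456896551724 725
```

```bash
python3 -m jog '[{"ax":0,"ay":0,"az":0,"x":4,"y":-2,"z":3,"fingers":5},{"ax":0,"ay":0,"az":0,"x":8.9,"y":-4.6,"z":8,"fingers":5},{"ax":0,"ay":0,"az":0,"x":8.9,"y":-4.6,"z":14,"fingers":5},{"ax":0,"ay":0,"az":0,"x":8.9,"y":-4.6,"z":20,"fingers":5},{"ax":0,"ay":0,"az":0,"x":8.9,"y":-4.6,"z":24.4,"fingers":5},{"ax":0,"ay":0,"az":0,"x":8.9,"y":-4.6,"z":24.4,"fingers":5},{"ax":0,"ay":0,"az":0,"x":8.9,"y":-4.6,"z":24.4,"fingers":5}]' && python3 -m jog '[{"ax":0,"ay":0,"az":0,"x":0,"y":0,"z":0.3,"fingers":5},{"ax":0,"ay":0,"az":0,"x":0,"y":0,"z":0.3,"fingers":5}]' && python3 -c "
from h import *
p,R,o=pose()
for n in('scene','wrist'):
    im=cams.grab_frame(n)
    cv2.imwrite('pics/a_%s.png'%n, cv2.resize(im[110:260,150:350] if n=='scene' else im,(800,600)))
"
```

```text
t: 4.58
ee_pos: [0.489, -0.0854, 0.0489]
ee_rot: [[-0.953, 0.302, 0.002], [0.302, 0.953, -0.0], [-0.002, 0.0, -1.0]]
wrist_force: [0.4, 0.2, 0.3]
opening: 0.05
gripper_force: 0.0
t: 4.82
ee_pos: [0.4886, -0.0852, 0.0456]
ee_rot: [[-0.953, 0.302, 0.003], [0.302, 0.953, 0.001], [-0.002, 0.001, -1.0]]
wrist_force: [0.5, 0.7, 0.5]
opening: 0.0497
gripper_force: 0.0
```

View pics/a_wrist.png

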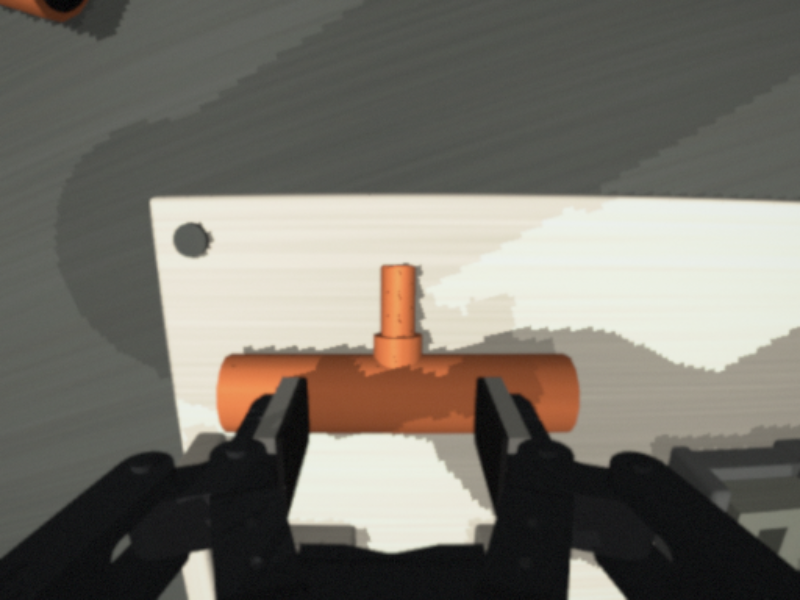

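The fingers straddle the stub symmetrically (stub at column 398, pads at 305 and 478), square to the tube. Now I descend to feel contact.

```bash
python3 -m jog '[{"ax":0,"ay":0,"az":0,"x":0,"y":0,"z":0.6,"fingers":5},{"ax":0,"ay":0,"az":0,"x":0,"y":0,"z":0.6,"fingers":5}]' | egrep 'pos|wrist' ; python3 -m jog '[{"ax":0,"ay":0,"az":0,"x":0,"y":0,"z":0.2,"fingers":5},{"ax":0,"ay":0,"az":0,"x":0,"y":0,"z":0.2,"fingers":5}]' | egrep 'pos|wrist'; python3 -m jog '[{"ax":0,"ay":0,"az":0,"x":0,"y":0,"z":0.2,"fingers":5},{"ax":0,"ay":0,"az":0,"x":0,"y":0,"z":0.2,"fingers":5}]'| egrep 'pos|wrist'
```

```text
ee_pos: [0.4873, -0.0854, 0.0378]
wrist_force: [-0.1, 0.1, 0.4]
ee_pos: [0.4876, -0.0853, 0.0361]
wrist_force: [-0.4, -0.0, -0.5]
ee_pos: [0.4884, -0.0854, 0.0348]
wrist_force: [-0.5, -1.9, 5.2]
```

```bash
python3 -m jog '[{"ax":0,"ay":0,"az":0,"x":0,"y":0,"z":-0.4,"fingers":5},{"ax":0,"ay":0,"az":0,"x":1.0,"y":0,"z":-0.4,"fingers":5},{"ax":0,"ay":0,"az":0,"x":1.0,"y":0,"z":0.1,"fingers":5},{"ax":0,"ay":0,"az":0,"x":0.4,"y":0,"z":0.1,"fingers":5},{"ax":0,"ay":0,"az":0,"x":-0.4,"y":0,"z":0.1,"fingers":5},{"ax":0,"ay":0,"az":0,"x":-1.2,"y":0,"z":0.1,"fingers":5}]' && python3 -c "
from h import *
im=cams.grab_frame('wrist'); cv2.imwrite('pics/b_wrist.png', im[200:384,100:412])
print(spotter.spot_in('wrist','stub_tip'))
"
```

```text
t: 6.42
ee_pos: [0.5011, -0.0896, 0.0347]
ee_rot: [[-0.954, 0.301, 0.002], [0.301, 0.954, -0.001], [-0.002, -0.0, -1.0]]
wrist_force: [-1.9, -4.6, 14.1]
opening: 0.0501
gripper_force: 7.0
[{'at': [0.5041, -0.0851, 0.0342], 'score': 0.8}]
```

View pics/b_wrist.png

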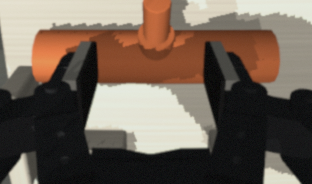

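The stub has swung up, base now on top at (155,40) in the crop: it is rolling without slip. I continue the stroke.

```bash
python3 -m jog '[{"ax":0,"ay":0,"az":0,"x":-0.9,"y":0,"z":0,"fingers":5},{"ax":0,"ay":0,"az":0,"x":-1.8,"y":0,"z":0,"fingers":5},{"ax":0,"ay":0,"az":0,"x":-2.7,"y":0,"z":0,"fingers":5},{"ax":0,"ay":0,"az":0,"x":-3.4,"y":0,"z":0,"fingers":5}]' && python3 -c "
from h import *
im=cams.grab_frame('wrist'); cv2.imwrite('pics/c_wrist.png', im[100:384,100:412])
print(spotter.spot_in('wrist','stub_tip'))
"
```

```text
t: 7.02
ee_pos: [0.5336, -0.0999, 0.0343]
ee_rot: [[-0.953, 0.302, 0.002], [0.302, 0.953, -0.001], [-0.002, 0.0, -1.0]]
wrist_force: [0.1, -1.6, 5.5]
opening: 0.0499
gripper_force: 2.6
[{'at': [0.5221, -0.0934, 0.035], 'score': 0.66}]
```

View pics/c_wrist.png

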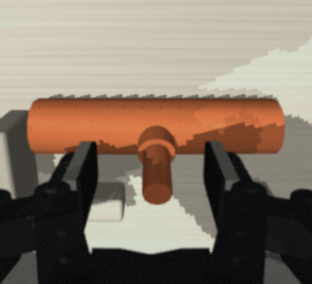

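The stub is now about 20 degrees past vertical towards the fence (base at (157,145)). Finishing the stroke, then lift, back off behind the tube.

```bash
python3 -m jog '[{"ax":0,"ay":0,"az":0,"x":-0.7,"y":0,"z":0.05,"fingers":5},{"ax":0,"ay":0,"az":0,"x":-1.3,"y":0,"z":0.15,"fingers":5},{"ax":0,"ay":0,"az":0,"x":-1.8,"y":0,"z":0.2,"fingers":5},{"ax":0,"ay":0,"az":0,"x":-1.8,"y":0,"z":-3,"fingers":5},{"ax":0,"ay":0,"az":0,"x":3,"y":0,"z":-6,"fingers":5},{"ax":0,"ay":0,"az":0,"x":3,"y":0,"z":-6,"fingers":5}]' && python3 -c "
from h import *
p,R,o=pose()
im=cams.grab_frame('wrist'); cv2.imwrite('pics/d_wrist.png', cv2.resize(im,(800,600)))
print(p,spotter.spot_in('wrist','tube')[:1])
"
```

```text
t: 7.88
ee_pos: [0.5016, -0.0896, 0.0951]
ee_rot: [[-0.953, 0.302, 0.002], [0.302, 0.953, 0.001], [-0.002, 0.002, -1.0]]
wrist_force: [1.0, 0.3, -0.9]
opening: 0.0502
gripper_force: 0.0
[ 0.5016 -0.0896  0.0951] [{'at': [0.5373, -0.1013, 0.0319], 'score': 0.76}]
```

View pics/d_wrist.png

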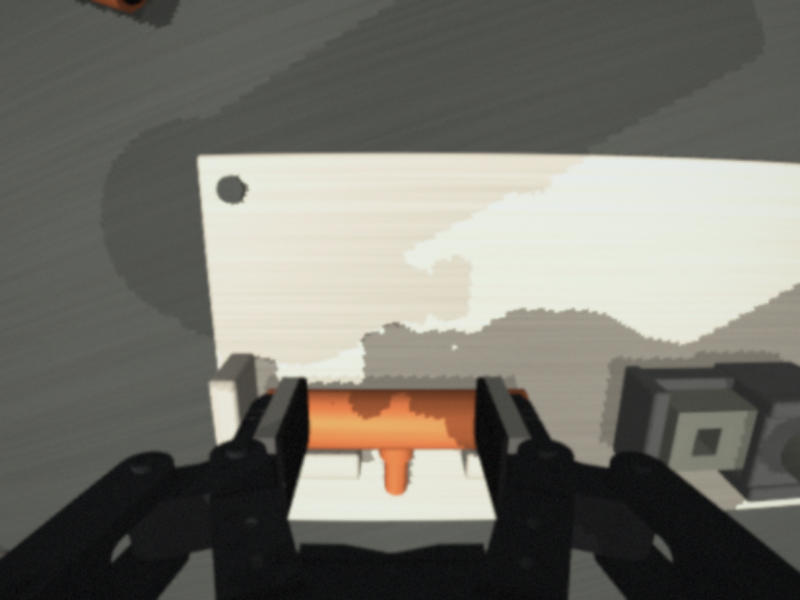

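The tube lies by the posts with the stub drooping through the slot at (397,470). I'll push gently from behind to make sure it is seated.

```bash
python3 -m jog '[{"ax":0,"ay":0,"az":0,"x":0,"y":0,"z":4,"fingers":5},{"ax":0,"ay":0,"az":0,"x":0,"y":0,"z":7.8,"fingers":5},{"ax":0,"ay":0,"az":0,"x":0,"y":0,"z":7.8,"fingers":5},{"ax":0,"ay":0,"az":0,"x":-0.7,"y":0,"z":7.8,"fingers":5},{"ax":0,"ay":0,"az":0,"x":-1.2,"y":0,"z":7.8,"fingers":5}]' | egrep 'pos|wrist'; for i in 1 2; do :; done; python3 -m jog '[{"ax":0,"ay":0,"az":0,"x":-0.2,"y":0,"z":0,"fingers":5},{"ax":0,"ay":0,"az":0,"x":-0.4,"y":0,"z":0,"fingers":5}]' | egrep 'pos|wrist'; python3 -m jog '[{"ax":0,"ay":0,"az":0,"x":-0.2,"y":0,"z":0,"fingers":5},{"ax":0,"ay":0,"az":0,"x":-0.4,"y":0,"z":0,"fingers":5}]' | egrep 'pos|wrist'
```

```text
ee_pos: [0.5163, -0.0938, 0.0166]
wrist_force: [-0.2, 0.1, 0.7]
ee_pos: [0.5187, -0.095, 0.0159]
wrist_force: [-0.3, -1.1, 0.2]
ee_pos: [0.5219, -0.0962, 0.0154]
wrist_force: [-0.8, 0.8, 0.9]
```

```bash
python3 -m jog '[{"ax":0,"ay":0,"az":0,"x":-0.2,"y":0,"z":0,"fingers":5},{"ax":0,"ay":0,"az":0,"x":-0.2,"y":0,"z":0,"fingers":5}]' | egrep 'pos|wrist'; python3 -m jog '[{"ax":0,"ay":0,"az":0,"x":-0.2,"y":0,"z":0,"fingers":5},{"ax":0,"ay":0,"az":0,"x":-0.2,"y":0,"z":0,"fingers":5}]' | egrep 'pos|wrist'; python3 -c "
from h import *
p,R,o=pose()
im=cams.grab_frame('wrist'); C=cam('wrist',p,R)
s=cams.grab_frame('scene'); cv2.imwrite('pics/e_s.png',cv2.resize(s[140:230,180:300],(800,600),interpolation=cv2.INTER_CUBIC))
"
```

```text
ee_pos: [0.5234, -0.0969, 0.0151]
wrist_force: [-2.5, 0.4, 1.3]
ee_pos: [0.5234, -0.0973, 0.0148]
wrist_force: [-8.2, 5.3, 4.3]
```

Contact is firm (9 N), with the front edge at x 13 mm as expected, so the tube is seated. I retreat and hover over the knob.

```bash
python3 -m jog '[{"ax":0,"ay":0,"az":0,"x":0.8,"y":0,"z":0,"fingers":5},{"ax":0,"ay":0,"az":0,"x":1,"y":0,"z":-6,"fingers":5},{"ax":0,"ay":0,"az":0,"x":1,"y":0,"z":-12,"fingers":6},{"ax":0,"ay":0,"az":0,"x":0,"y":6,"z":-13.5,"fingers":6},{"ax":0,"ay":0,"az":0,"x":-2.4,"y":12,"z":-13.5,"fingers":6},{"ax":0,"ay":0,"az":0,"x":-2.4,"y":18,"z":-13.5,"fingers":6},{"ax":0,"ay":0,"az":0,"x":-2.4,"y":18,"z":-13.5,"fingers":6},{"ax":0,"ay":0,"az":0,"x":-2.4,"y":18,"z":-13.5,"fingers":6}]' && python3 -c "
from h import *
p,R,o=pose(); print(p)
im=cams.grab_frame('wrist'); C=cam('wrist',p,R); cv2.imwrite('pics/g_wrist.png', cv2.resize(im,(800,600)))
print('tcp-ish grasp px',proj(C,[p+R[:,2]*.05]))
for a in spotter.cut_out('wrist','knob')[:2]:
    ys,xs=np.nonzero(a['region']); k=ray(C,[[xs.mean(),ys.mean()]],.091)[0]; print(a['score'],len(xs),xs.mean(),ys.mean(),xs.min(),xs.max(),ys.min(),ys.max(),k,'tool shift',R.T@(k-p))
"
```

```text
t: 10.7
ee_pos: [0.603, 0.0672, 0.15]
ee_rot: [[-0.953, 0.302, -0.0], [0.302, 0.953, -0.0], [0.0, -0.0, -1.0]]
wrist_force: [0.0, 0.0, 0.4]
opening: 0.06
gripper_force: 0.0
[0.603  0.0672 0.15  ]
tcp-ish grasp px [[250.4697 220.2388]]
0.91 1757 250.50597609561754 212.9817871371656 229 272 188 237 [0.6014 0.0677 0.091 ] tool shift [0.0016 0.     0.059 ]
0.48 69811 182.04784346306457 139.76619730414978 0 354 34 252 [0.5437 0.0421 0.091 ] tool shift [ 0.0489 -0.0417  0.059 ]
```

View pics/g_wrist.png

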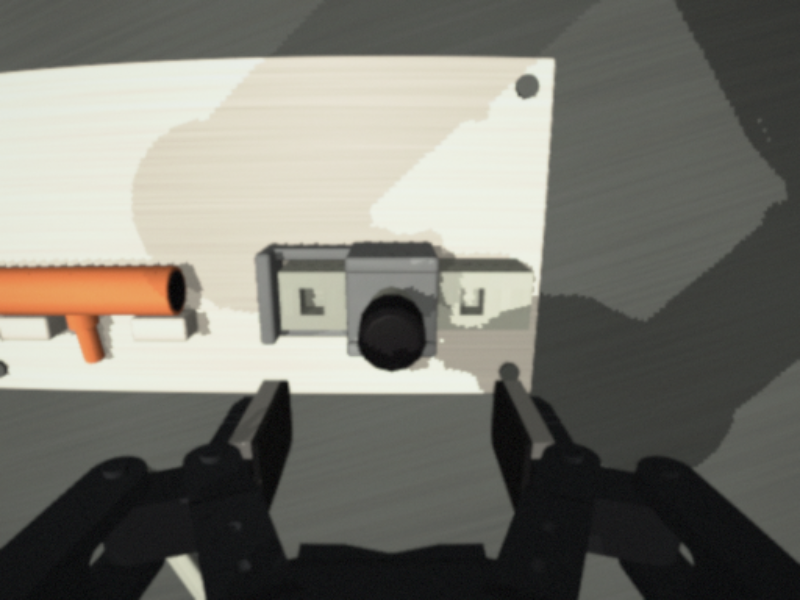

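The tube is against both posts with its stub through the slot at (85,340), and the knob is centred between the fingers. I go down and grip.

```bash
python3 -m jog '[{"ax":0,"ay":0,"az":0,"x":0.15,"y":0,"z":4,"fingers":6},{"ax":0,"ay":0,"az":0,"x":0.15,"y":0,"z":7.8,"fingers":6},{"ax":0,"ay":0,"az":0,"x":0.15,"y":0,"z":7.8,"fingers":6}]' 60 | egrep 'pos|wrist' && python3 -m jog '[{"ax":0,"ay":0,"az":0,"x":0,"y":0,"z":0,"fingers":0},{"ax":0,"ay":0,"az":0,"x":0,"y":0,"z":0,"fingers":0},{"ax":0,"ay":0,"az":0,"x":0,"y":0,"z":0,"fingers":0},{"ax":0,"ay":0,"az":0,"x":0,"y":0,"z":0,"fingers":0},{"ax":0,"ay":0,"az":0,"x":0,"y":0,"z":0,"fingers":0},{"ax":0,"ay":0,"az":0,"x":0,"y":0,"z":0,"fingers":0}]' 60
```

```text
ee_pos: [0.5996, 0.0655, 0.07]
wrist_force: [-0.9, -0.3, 1.3]
t: 11.92
ee_pos: [0.6029, 0.0673, 0.0745]
ee_rot: [[-0.953, 0.302, 0.003], [0.302, 0.953, 0.0], [-0.003, 0.001, -1.0]]
wrist_force: [-0.2, -1.6, 7.5]
opening: 0.0263
gripper_force: 59.0
```

```bash
python3 -m jog '[{"ax":0,"ay":0,"az":0,"x":0,"y":0,"z":-0.6,"fingers":0},{"ax":0,"ay":0,"az":0,"x":0,"y":0,"z":-1.2,"fingers":0},{"ax":0,"ay":0,"az":0,"x":0,"y":0,"z":-1.7,"fingers":0},{"ax":0,"ay":0,"az":0,"x":0,"y":0,"z":-1.7,"fingers":0},{"ax":0,"ay":0,"az":0,"x":0,"y":0,"z":-1.7,"fingers":0}]'; python3 -c "
from h import *
for i in range(5): cams.grab_frame('wrist'); p,R,o=pose(); print(p,o['wrist_force'])"
```

```text
t: 12.55
ee_pos: [0.6027, 0.0674, 0.0895]
ee_rot: [[-0.953, 0.303, 0.002], [0.303, 0.953, 0.0], [-0.002, 0.001, -1.0]]
wrist_force: [5.9, -1.8, -8.7]
opening: 0.026
gripper_force: 59.4
[0.6027 0.0674 0.0895] [ 5.2999 -2.4669 -8.9089]
[0.6027 0.0674 0.0895] [ 6.2691 -2.929  -8.6103]
[0.6027 0.0674 0.0895] [ 6.8379 -1.7602 -8.7151]
[0.6027 0.0674 0.0895] [ 5.6847 -1.9268 -7.6525]
[0.6027 0.0674 0.0895] [ 6.3025 -2.9091 -8.6228]
```

```bash
python3 -m jog '[{"ax":0,"ay":0,"az":0,"x":-0.05,"y":-0.7,"z":0,"fingers":0},{"ax":0,"ay":0,"az":0,"x":-0.1,"y":-1.4,"z":0,"fingers":0},{"ax":0,"ay":0,"az":0,"x":-0.1,"y":-2.1,"z":0,"fingers":0},{"ax":0,"ay":0,"az":0,"x":-0.1,"y":-2.8,"z":0,"fingers":0},{"ax":0,"ay":0,"az":0,"x":-0.1,"y":-3.5,"z":0,"fingers":0},{"ax":0,"ay":0,"az":0,"x":-0.1,"y":-4,"z":0,"fingers":0},{"ax":0,"ay":0,"az":0,"x":-0.1,"y":-4,"z":0,"fingers":0},{"ax":0,"ay":0,"az":0,"x":-0.1,"y":-4,"z":0,"fingers":0}]'
```

```text
t: 13.8
ee_pos: [0.5903, 0.0281, 0.0892]
ee_rot: [[-0.953, 0.303, -0.001], [0.303, 0.953, -0.001], [0.001, -0.001, -1.0]]
wrist_force: [4.6, -3.6, -8.6]
opening: 0.0258
gripper_force: 59.7
```

```bash
python3 -m jog '[{"ax":0,"ay":0,"az":0,"x":0,"y":0,"z":0.4,"fingers":0},{"ax":0,"ay":0,"az":0,"x":0,"y":0,"z":0.8,"fingers":0},{"ax":0,"ay":0,"az":0,"x":0,"y":0,"z":0.8,"fingers":0}]' | egrep 'pos|wrist'
```

```text
ee_pos: [0.5903, 0.0282, 0.081]
wrist_force: [3.8, -4.8, -6.8]
```

```bash
python3 -m jog '[{"ax":0,"ay":0,"az":0,"x":0,"y":0,"z":0.4,"fingers":0},{"ax":0,"ay":0,"az":0,"x":0,"y":0,"z":0.8,"fingers":0},{"ax":0,"ay":0,"az":0,"x":0,"y":0,"z":0.9,"fingers":0},{"ax":0,"ay":0,"az":0,"x":0,"y":0,"z":0.9,"fingers":0}]'; python3 -c "
from h import *
for n in('scene','top'):
    im=cams.grab_frame(n); cv2.imwrite('pics/h_%s.png'%n,im)
a=cv2.imread('pics/h_scene.png')[130:265,170:350]; cv2.imwrite('pics/h_v.png',cv2.resize(a,(800,600),interpolation=cv2.INTER_CUBIC))
for q in ('tube','section','knob','can','wrench','coupling','cutter'):
  for n in ('scene','top'):
    if q!='x':
        print(q,n,[(np.round(s['at'],3),round(s['score'],2)) for s in spotter.spot_in(n,q)])
"
```

```text
t: 14.68
ee_pos: [0.5908, 0.0288, 0.0745]
ee_rot: [[-0.953, 0.302, 0.001], [0.302, 0.953, -0.0], [-0.001, -0.0, -1.0]]
wrist_force: [-5.2, -1.2, 12.5]
opening: 0.0259
gripper_force: 61.8
tube scene [(array([ 0.772, -0.299,  0.032]), 0.81), (array([ 0.554, -0.105,  0.035]), 0.64), (array([ 0.284, -0.18 ,  0.031]), 0.64), (array([0.582, 0.047, 0.01 ]), 0.59), (array([0.599, 0.033, 0.055]), 0.48)]
tube top [(array([ 0.271, -0.196,  0.035]), 0.94), (array([ 0.759, -0.312,  0.038]), 0.92), (array([ 0.553, -0.102,  0.03 ]), 0.86), (array([ 0.516, -0.051,  0.012]), 0.4)]
section scene [(array([0.599, 0.031, 0.056]), 0.82)]
section top [(array([ 0.56 , -0.016,  0.033]), 0.41), (array([ 0.404, -0.38 ,  0.024]), 0.3)]
knob scene [(array([0.58 , 0.046, 0.011]), 0.21)]
knob top []
can scene [(array([ 0.617, -0.358,  0.069]), 0.77)]
can top [(array([ 0.6  , -0.371,  0.11 ]), 0.9)]
wrench scene [(array([ 0.764, -0.135,  0.006]), 0.64)]
wrench top [(array([ 0.754, -0.14 ,  0.006]), 0.53)]
coupling scene [(array([0.481, 0.45 , 0.029]), 0.67)]
coupling top [(array([ 0.555, -0.018,  0.032]), 0.75), (array([0.472, 0.442, 0.024]), 0.52)]
cutter scene [(array([ 0.433, -0.369,  0.024]), 0.62)]
cutter top [(array([ 0.404, -0.378,  0.023]), 0.73), (array([ 0.551, -0.102,  0.034]), 0.39)]
```

View pics/h_v.png

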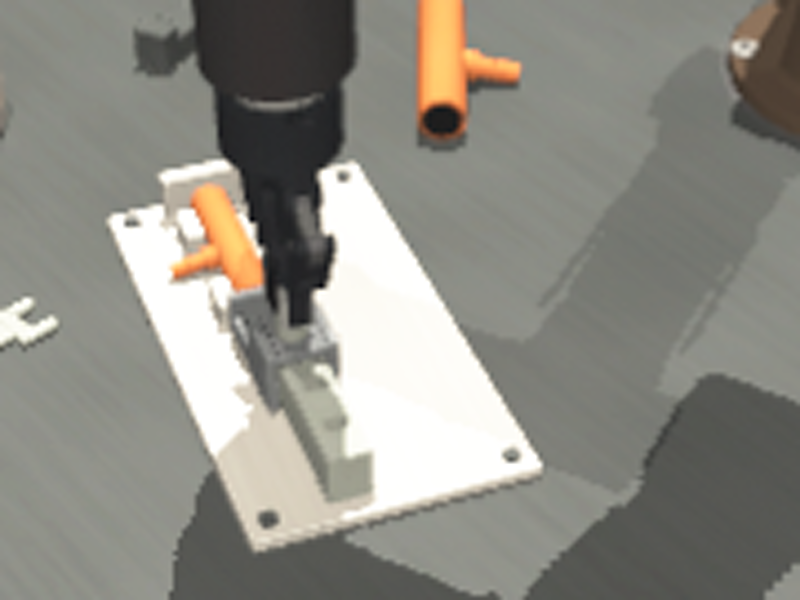

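The scene crop shows the tube along the posts, stub out through the slot at (195,262), and the section moved up behind the tube. The knob is gripped at its home height (TCP z 0.0745, as before lifting) with 12 N of seat reaction, so the pin is down in the next hole. The bystanders have not moved, so I hand in.

```bash
python3 -c "
from station import order
print(order.close_job())"
```

```text
the job is handed in; nothing more can be done
None
```

The job is handed in at about 15 s of the 51 s limit: the tube lies against both posts with its stub through the slot, the section is one hole further on with the pin measured fully home, and the knob is still gripped; the result was not reported back.

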